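# Clip two sample tubes into the tube mixer

## Task

Take the blue-capped and the green-capped sample tubes out of the tray and snap each one down into the spring clips of its own colour on the tube mixer, pushed fully home between the clips and lying level, roughly centred lengthways; the cap may point either way. Let go of both tubes, and leave the red-capped tube lying in the tray.

Things in the scene. Friction and masses are not known exactly. Their poses are not given: they have to be found in the camera images.
- tube_blue: White sample tube, blue screw cap: 25 mm diameter, 150 mm long, 50 g. Origin mid-length on its axis; x runs along it to the cap (29 mm wide, last 25 mm; collar 6 mm more). Starts level in a V notch of the tray, axis 46 mm above the table, parallel to the next tubes, 80 mm apart. Grip it across its middle 40 mm: nothing there for 39 mm below the axis and 60 mm to each side. It does not roll.
- tube_green: Same tube with a green cap; same size, origin, axes and start. Which tube lies in which of the three notches varies.
- tube_red: Same tube with a red cap, to be left in the tray; same size, origin and axes. The tray is a fixed black plate, 140 x 270 mm, whose two grey notched ribs carry the tubes 32 mm either side of mid-length.
- mixer: White box with a metal deck 60 mm high, fixed; origin on the table under its centre, z up. Tubes lie along x, level, axis at z 100 mm, mid-length at x 0: blue place y +80, grey (full) y 0, green y -80 mm. Each has sprung clips 8 mm wide at x +-32, fingers fit between. Clips open upwards: mouth 50 mm at z 123, pinch 19 mm at z 110. A 12 N push down snaps a tube in; unpushed it rests 19 mm high.

How it is judged (in metres and radians):
At the end, for the whole second after the job is handed in: Blue-capped tube in the blue clips, green-capped tube in the green: each axis within 6 mm of seated height, 10 mm sideways, 15 mm lengthways and 10 degrees (either way round) of its place, released and at rest. The red-capped tube within 25 mm of where it lay (x of tube_blue in the frame of mixer between -0.015 and 0.015 m and y of tube_blue in the frame of mixer between 0.07 and 0.09 m and z of tube_blue in the frame of mixer between 0.094 and 0.106 m and angle between the x axis of each of tube_blue, tube_green and the x axis of mixer, either way round below 0.175 rad and x of tube_green in the frame of mixer between -0.015 and 0.015 m and y of tube_green in the frame of mixer between -0.09 and -0.07 m and z of tube_green in the frame of mixer between 0.094 and 0.106 m and linear speed of each of tube_blue, tube_green below 0.02 m/s and distance of tube_red from where it was at the start of the episode below 0.025 m); the robot touches nothing.
It fails at once if the red-capped tube is taken or shoved out of its place in the tray (moved more than 40 mm) (distance of tube_red from where it was at the start of the episode above 0.04 m).
It also fails if it takes over 59 s, if anything falls off the work surface, if the arm or the gripper's body presses on something with over 40 N, if the wrist force passes 120 N, or if a joint passes its speed limit or range.

## Robot

A 6-joint arm with a two-finger parallel gripper is mounted at the origin on the work surface. World frame = base frame: x ahead of the robot, y to its left, z up, the work surface at z = 0. Lengths are in mm, angles in rad, forces in N, time in s.
With the tool pointing down it reaches from about 275 to 750 mm from the base axis. Payload 10.2 kg.
Tool frame: the origin (TCP) lies on the front face of the gripper's body, between the roots of the fingers; the fingertips stand 73 mm ahead of it and the grasp point (between the pads) lies 54 mm ahead of it; z points along the fingers, y is the direction in which the jaws open and shut (so a half turn about z gives the same grasp; the last joint's range is limited). The gripper opens to 85 mm and grips with 20 to 120 N. Pads are 22 mm wide; open, the fingers measure 114 mm over their backs; the gripper's body (76 mm by 85 mm) begins 54 mm behind the grasp point. The pads swing forward as they close: fully open they stand 13 mm farther back than shut.
Start: joints at [-1.505, 0.313, 1.498, -0, 1.331, -0.223], TCP at [149.508, -503.268, 303.894] pointing down, gripper open.
Joint ranges: [-2.94, 2.94], [-0.97, 2.17], [0.19, 2.56], [-1.23, 4.37], [0.02, 3.11], [-2.88, 2.88]. Speed limits (rad/s): [2.39, 2.39, 3.01, 3.14, 3.14, 3.14].

## Interface

Orientations are given as a unit quaternion [w, x, y, z].
In Python, from rig import ctrl gives the robot as it stands.
- The arm moves only by the tool move_arm, never from a script. Its argument "series" is a list of rows, each a list of 3 entries, a list of its own where there are three numbers: the shift along the tool's x, y, z in mm, then the turn about the tool's z in degrees, then the opening, from 0 (shut) to 1 (fully open). In form: [[[tx, ty, tz], yaw, grip], ...]. A call has 1 to 10 rows; each row is the pose to reach, as a shift and turn from the pose commanded when the call began, along the tool's axes at that moment; what a row does not reach only later rows make up. A row lasts 1/8 s, in which the tool goes at most 62.5 mm and 10.7 degrees, less where a joint would pass 70% of its speed; a pose out of reach is approached as far as the arm can. A call with a gripper value outside its range is refused whole. The fingers move at their own pace and stop on an object; "force" is the grip in N (left out, the last holds). Time passes only in rows, so rows that repeat a pose let the fingers close. It gives the time, the measured TCP pose, the force and the opening at its end, in the units of the state.
- ctrl.sense(): the state, without advancing time (a new reading comes with each control period).
- ctrl.capture(name): name is "scene" or "top" or "wrist"; returns (picture, depth): 400x640x3 uint8, red, green, blue; 400x640 float32, mm along the optical axis (not along the pixel's ray), 0 where there is no reading.
- ctrl.camera_model(name): a dict with "fov_y" (degrees; the focal length in pixels is half the picture's height over the tangent of half this angle, whatever the lens; pixels are square), "cx", "cy" (the principal point, pixels), "rvec" (rotation vector, rad) and "tvec" (3), from world to camera coordinates, as OpenCV has them. Camera axes: x right, y down, z forward; pixel columns grow to the right and rows downward; lengths in mm; the calibration is good to about 2 mm. A picture is of the moment at which its call begins: read the wrist's pose just before it. camera_model takes no time and is no camera call; for the wrist camera it gives the pose at the moment of the call.
- ctrl.finish_job(): hands the job in, once; it reports no verdict.
The state is a dict: "time_s": time; "joints": joint angles; "dq": joint speeds; "tau": joint torques, N m; "eef_pos": TCP position; "ee_rot": TCP orientation; "force": force on the tool from outside, world axes, zero at the start; "wrist_torque": the same for the moment, N m; "grip_width": opening from 0.0 (shut) to 1.0 (fully open).
Only numpy, scipy, OpenCV 4.12 (cv2) and the standard library are available. Lean on these libraries where they do the work, as an engineer would, in place of code of your own. Each camera call takes 0.05 s, during which the arm holds its last target.

## Working session

There is one attempt and no reset: what is moved stays moved. The work goes in short steps, Python scripts to look and compute and a tool call to move; the robot and the scene stay as the last step left them, time stands still between calls to the robot, and variables do not carry over. Pictures are saved under pics/ and viewed, and the job is handed in when it is done.

Besides the shell and the picture viewer there is one more tool, called after "Call:" by a JSON object that holds its "name" and its "arguments". move_arm: Moves the arm, as the interface text tells. Its arguments: {"type":"object","properties":{"series":{"type":"array","items":{"type":"array"}},"force":{"type":"number"}},"required":["series"]}

```bash
ls; mkdir -p pics
cat > h.py <<'E'
import numpy as np, cv2
from rig import ctrl
def cap(n,f):
    m=ctrl.camera_model(n); p,d=ctrl.capture(n)
    cv2.imwrite('pics/'+f+'.png',p[:,:,::-1]); np.savez('pics/'+f+'.npz',p=p,d=d,**{k:np.array(v) for k,v in m.items()})
    return p,d,m
def ld(f):
    z=np.load('pics/'+f+'.npz'); return z['p'],z['d'],z
def KRt(m):
    f=200/np.tan(np.radians(float(m['fov_y']))/2)
    R=cv2.Rodrigues(np.array(m['rvec'],float))[0]
    return f,float(m['cx']),float(m['cy']),R,np.array(m['tvec'],float).reshape(3)
def plane(m,uv,z):
    f,cx,cy,R,t=KRt(m); uv=np.atleast_2d(uv).astype(float)
    r=np.c_[(uv[:,0]-cx)/f,(uv[:,1]-cy)/f,np.ones(len(uv))]@R
    c=-R.T@t
    return c+r*((z-c[2])/r[:,2])[:,None]
def pts(m,uv,d):
    f,cx,cy,R,t=KRt(m); uv=np.atleast_2d(uv).astype(float)
    r=np.c_[(uv[:,0]-cx)/f,(uv[:,1]-cy)/f,np.ones(len(uv))]*np.asarray(d).reshape(-1,1)
    return (r-t)@R
E
python3 - <<'E'
from h import *
for n in ('scene','top','wrist'):
    p,d,m=cap(n,n+'0'); print(n,m); f,cx,cy,R,t=KRt(m); print(-R.T@t)
s=ctrl.sense(); print(s)
E
```

```text
pics
scene {'fov_y': 48.249250360963444, 'cx': 316.3617833169101, 'cy': 207.26636135275845, 'rvec': array([ 1.36452151,  2.47970476, -0.65199494]), 'tvec': array([ 262.03251352, -377.6135549 , 1245.29333626])}
[928.14781864 287.87256859 904.25634602]
top {'fov_y': 42.73897960909625, 'cx': 320.90876961616675, 'cy': 197.69197320004983, 'rvec': array([ 2.23393693, -2.18188349,  0.0864282 ]), 'tvec': array([  -6.05421159,  523.60026012, 1064.52620778])}
[ 467.59723819   34.28906186 1089.76466084]
wrist {'fov_y': 71.66132908404313, 'cx': 316.2437854573023, 'cy': 201.29565152122368, 'rvec': array([-2.30734224,  1.71965788,  0.27155591]), 'tvec': array([-524.87416327,  -41.28412923,  379.59852552])}
[ 224.54651666 -480.67128698  373.93352739]
{'time_s': 0.15, 'joints': array([-1.50541498e+00,  3.13337322e-01,  1.49822883e+00, -1.56273856e-05,
        1.33098629e+00, -2.23386757e-01]), 'dq': array([ 0.00160882, -0.00078553, -0.00273706,  0.00162125, -0.00156485,
       -0.00018087]), 'tau': array([ 1.85582801e-03, -4.12364852e+01, -2.59798497e+01, -1.74743282e-04,
        3.16949685e-03, -1.46775085e-05]), 'eef_pos': array([ 149.48992649, -503.15163676,  303.47109191]), 'ee_rot': array([-4.78997717e-04,  9.89594336e-01,  1.43884742e-01,  3.03080986e-05]), 'force': array([ 0.80590412,  0.69755023, -0.21165445]), 'wrist_torque': array([-0.03518715,  0.02092199,  0.01525998]), 'grip_width': 0.99836539169064}
```

View pics/top0.png

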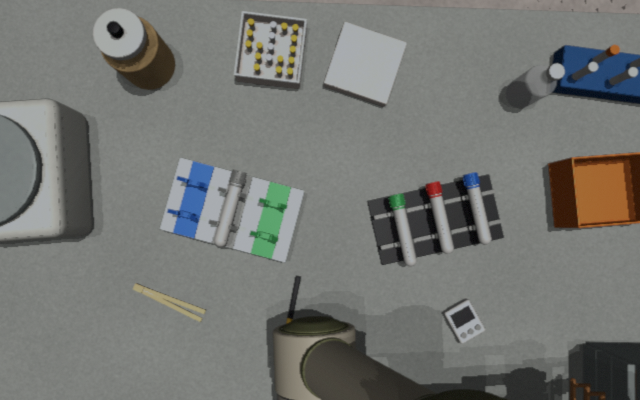

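View pics/scene0.png

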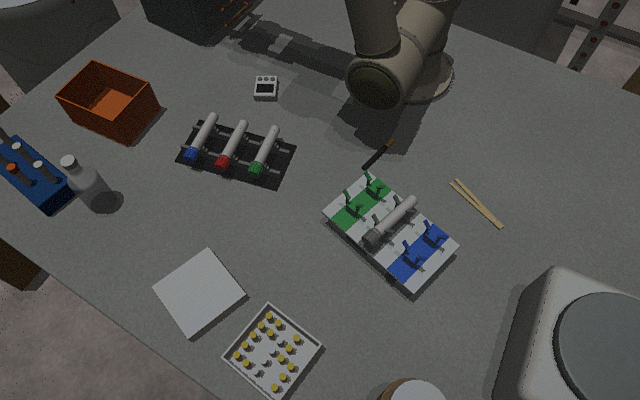

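View pics/wrist0.png

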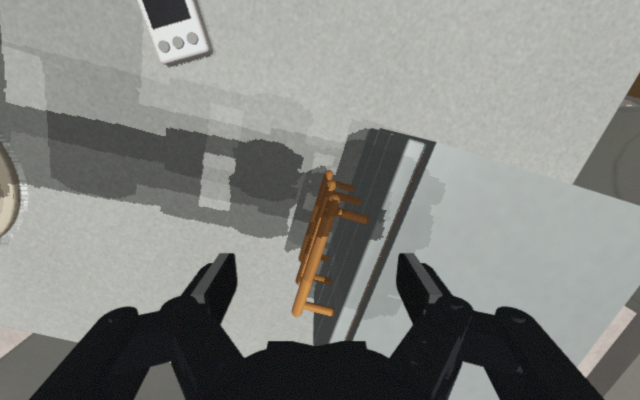

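The top view shows the tray with green (402,230), red (440,218) and blue (477,210). The mixer centre is near (232,210), with the blue place on the left and the green place on the right. The scene view agrees. Next I measure the tubes and places from two views.

```bash
cat > meas.py <<'E'
from h import *
def tubes(f, caps, zax, white=None):
    p,d,m=ld(f); hsv=cv2.cvtColor(p,cv2.COLOR_RGB2HSV)
    out={}
    return out
for f in ('top0','scene0'):
    p,d,m=ld(f); hsv=cv2.cvtColor(p,cv2.COLOR_RGB2HSV)
    v,u=np.mgrid[0:400,0:640]
    P=pts(m,np.c_[u.ravel(),v.ravel()],d.ravel()).reshape(400,640,3)
    H,S,V=[hsv[...,i].astype(int) for i in range(3)]
    sat=(S>130)&(V>50)
    cols={'blue':(H>100)&(H<130),'green':(H>45)&(H<80),'red':(H<8)|(H>172)}
    print(f,'table z',np.median(P[...,2][(d>0)]))
    for c,mk in cols.items():
        mk=(mk&sat).astype(np.uint8); n,l,st,ce=cv2.connectedComponentsWithStats(mk)
        for i in range(1,n):
            if st[i,4]>40:
                q=P[l==i]; print(c,st[i],ce[i].round(1),np.median(q,0).round(1),'zmax',np.percentile(q[:,2],95).round(1))
    wh=((S<50)&(V>110)&(P[...,2]>35)).astype(np.uint8)
    n,l,st,ce=cv2.connectedComponentsWithStats(wh)
    for i in range(1,n):
        if st[i,4]>150 :
            cn=cv2.findContours((l==i).astype(np.uint8),0,2)[0]
            q=P[l==i]
            print('white',st[i],cv2.minAreaRect(max(cn,key=len)),np.median(q,0).round(1),'z95',np.percentile(q[:,2],95).round(1))
E
python3 meas.py
python3 -c "
import cv2
a=cv2.imread('pics/top0.png');cv2.imwrite('pics/top0c.png',cv2.resize(a[140:280,150:310],None,fx=5,fy=4.2,interpolation=2)[:600])
cv2.imwrite('pics/top0d.png',cv2.resize(a[160:275,360:510],None,fx=5,fy=5,interpolation=2))"
```

```text
top0 table z 1.6747151915151655
blue [ 560   46   80   51 2442] [598.8  71.9] [ 798.2 -568.9   50.5] zmax 53.7
blue [ 168  162   45   76 1591] [192.4 199.3] [510.7 263.1  62.1] zmax 116.2
blue [463 173  17  14 174] [470.8 179.3] [ 566.6 -297.    58.4] zmax 63.6
green [399 194   6  11  47] [401.2 199.4] [ 522.3 -155.3   58.1] zmax 63.6
green [389 196   8  12  72] [392.9 200.9] [ 518.2 -138.4   57.9] zmax 62.9
green [276 204  10   8  48] [280.9 207. ] [498.6  86.4 113.6] zmax 124.0
green [268 235   9   9  50] [272.3 238.9] [437.7 100.1 114.7] zmax 124.2
red [426 182  16  16 182] [433.3 188.6] [ 546.2 -220.3   58.4] zmax 63.4
white [  93    8   51   49 1739] ((118.0, 32.0), (48.0, 50.0), 90.0) [798.6 376.8 185.9] z95 188.6
white [234  11  73  72 628] ((269.84619140625, 46.730770111083984), (66.11051177978516, 64.99420166015625), 7.125016689300537) [831.1 126.6  50.3] z95 53.8
white [549  63  16  16 193] ((556.6000366210938, 70.69999694824219), (15.205260276794434, 14.758047103881836), 63.43495178222656) [ 761.9 -419.8  170.2] z95 173.1
white [526  65  22  31 431] ((536.5, 80.0), (30.0, 
[... 3230 characters left out ...]
02.55169677734375, 240.0535888671875), (17.216022491455078, 66.06089782714844), 46.005088806152344) [505.7 221.8  59.9] z95 62.3
white [403 238  57  56 878] ((431.38690185546875, 264.8748474121094), (14.162798881530762, 67.11056518554688), 44.09062194824219) [523.5 296.7  59.8] z95 62.3
white [ 523  267  109  133 4027] ((567.74853515625, 341.3964538574219), (82.40513610839844, 134.5134735107422), 22.38013458251953) [576.6 518.1 148.9] z95 151.6
white [221 301 101  99 511] ((270.9878234863281, 351.8902282714844), (72.93315124511719, 76.68132019042969), 38.65980529785156) [830.  119.6  50. ] z95 52.5
white [391 380  55  20 806] ((418.0, 389.5), (19.0, 54.0), 90.0) [775.8 363.4 185. ] z95 187.0
```

View pics/top0c.png

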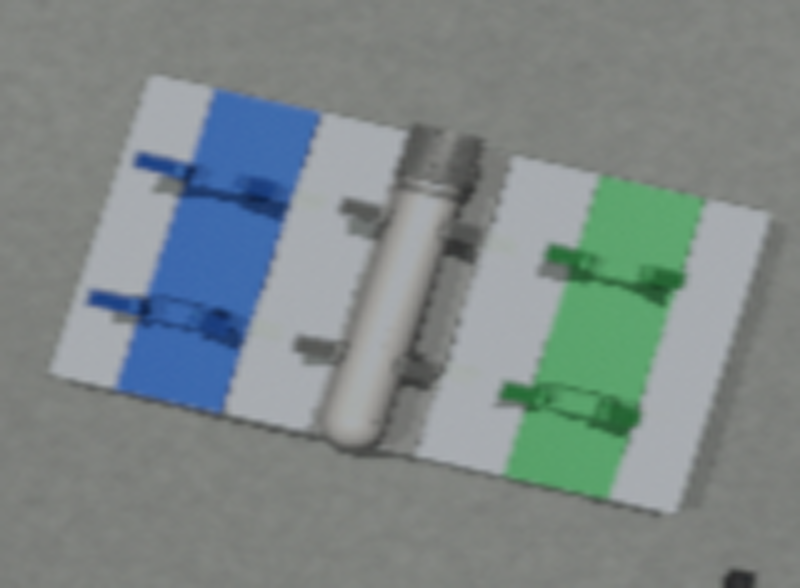

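View pics/top0d.png

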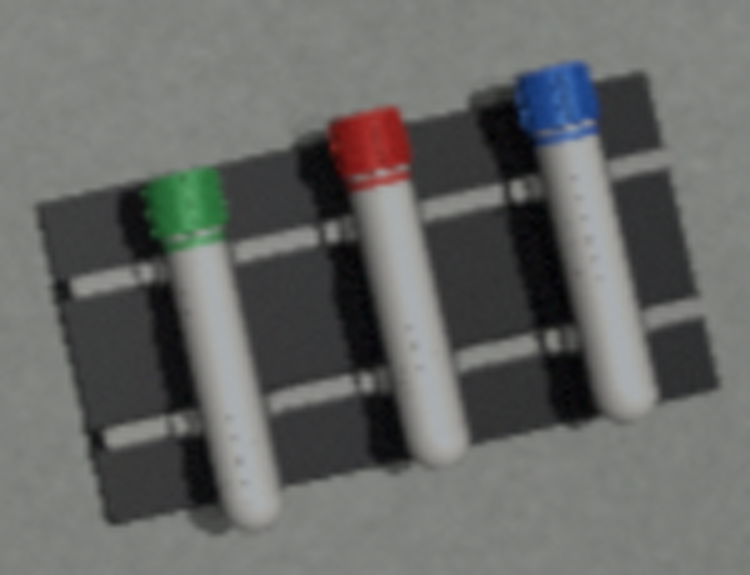

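Heights agree across the two views: tube tops are at about 57.5–58, so the axis is at about 46, and the deck is at about 60–61. Next come the axis fits and the mixer frame.

```bash
cat > fit.py <<'E'
from h import *
def cloud(f):
    p,d,m=ld(f); v,u=np.mgrid[0:400,0:640]
    P=pts(m,np.c_[u.ravel(),v.ravel()],d.ravel()); hsv=cv2.cvtColor(p,cv2.COLOR_RGB2HSV).reshape(-1,3).astype(int)
    ok=d.ravel()>0
    return P[ok],hsv[ok],np.c_[u.ravel(),v.ravel()][ok],m
def rect(P): 
    return cv2.minAreaRect(P[:,:2].astype(np.float32))
if __name__=='__main__':
  for f in ('top0','scene0'):
    P,h,uv,m=cloud(f)
    print(f)
    for c,(wx,wy) in {'blue':(492,-318),'red':(473,-241),'green':(447,-166)}.items():
        dx=np.array([np.cos(.245),np.sin(.245)]); n=np.array([-dx[1],dx[0]])
        r=P[:,:2]-[wx,wy]
        s=(abs(r@n)<22)&(abs(r@dx)<120)&(P[:,2]>40)
        q=P[s]; (cx,cy),(w,l),a=rect(q)
        t=s&(P[:,2]>54)&(h[:,1]<60)&(h[:,2]>110); q2=P[t]
        vx,vy,x0,y0=cv2.fitLine(q2[:,:2].astype(np.float32),cv2.DIST_HUBER,0,.01,.01).ravel()
        e=(q[:,:2]-[x0,y0])@[vx,vy]*np.sign(vx); lo,hi=np.percentile(e,[.5,99.5]); mid=np.array([x0,y0])+np.array([vx,vy])*np.sign(vx)*(lo+hi)/2
        print(c,'rect',np.round([cx,cy,w,l,a],1),'line ang',np.degrees(np.arctan(vy/vx)).round(2),'len',round(hi-lo,1),'mid',mid.round(1),'ztop',np.percentile(q2[:,2],80).round(1))
    # deck
    s=(abs(P[:,2]-60)<6)&(abs(P[:,0]-490)<110)&(abs(P[:,1]-180)<170)
    r=rect(P[s]); print('deck',np.round([*r[0],*r[1],r[2]],1))
    ang=np.radians(-15.5);dx=np.array([np.cos(ang),np.sin(ang)]); n=np.array([-dx[1],dx[0]])
    O=np.array(r[0]); rr=P[:,:2]-O
    for nm,k in (('blue',80),('grey',0),('green',-80)):
        s=(P[:,2]>85)&(abs(rr@dx)<110)&(abs(rr@n-k)<38)&(P[:,2]<140)
        q=P[s]; xy=np.c_[rr[s]@dx,rr[s]@n,q[:,2]]
        print(nm,len(q),'rect',np.round(rect(q)[0],1),'x',np.percentile(xy[:,0],[1,99]).round(1),'y',np.percentile(xy[:,1],[1,50,99]).round(1),'z',np.percentile(q[:,2],[50,99]).round(1))
        if nm!='grey':
            for sg in (1,-1):
                w=xy[(sg*xy[:,0]>10)]; print('   clip',sg,np.median(w,0).round(1),'ylim',np.percentile(w[w[:,2]>112][:,1],[2,98]).round(1))
E
python3 fit.py
```

```text
top0
blue rect [ 507.9 -315.   149.3   34.3   14. ] line ang 13.64 len 146.9 mid [ 508.2 -313.6] ztop 59.6
red rect [ 487.1 -237.4  149.    34.4   13.9] line ang 13.65 len 146.7 mid [ 487.6 -236.8] ztop 59.7
green rect [ 461.1 -161.8  147.9   34.1   13.5] line ang 13.5 len 146.0 mid [ 461.4 -161.4] ztop 59.6
deck [493.8 186.4 260.5 150.   76.5]
blue 276 rect [512.5 264. ] x [-39.1  33.7] y [ 52.6  86.3 106. ] z [112.9 127.5]
   clip 1 [ 29.   87.4 112.8] ylim [ 54.3 106.3]
   clip -1 [-34.5  85.2 113.1] ylim [ 52.1 105.2]
grey 1184 rect [494.7 186. ] x [-69.7  74.1] y [-25.2  -1.6  24.3] z [111.6 124.8]
green 271 rect [474.8 108.4] x [-34.   38.9] y [-107.1  -77.3  -53.1] z [113.3 126.8]
   clip 1 [ 34.3 -76.7 113.3] ylim [-105.6  -52.6]
   clip -1 [-29.5 -78.6 113.2] ylim [-107.6  -54.5]
scene0
blue rect [ 508.5 -315.   148.2   31.1   13.8] line ang 13.32 len 145.7 mid [ 509.3 -315.2] ztop 58.9
red rect [ 489.6 -235.9  144.8   29.8   12.9] line ang 13.57 len 142.6 mid [ 490.3 -237.4] ztop 58.8
green rect [ 460.7 -162.7  150.4   33.2   12.3] line ang 13.65 len 145.5 mid [ 462.2 -162.4] ztop 58.9
deck [492.2 184.6 261.  151.8  76.3]
blue 352 rect [511.4 262.3] x [-39.3  35. ] y [ 54.1  78.4 106.5] z [109.5 124.9]
   clip 1 [ 30.4  78.8 106.4] ylim [ 54.4 107.3]
   clip -1 [-33.4  77.5 110.6] ylim [ 52.6 105.7]
grey 1057 rect [494.6 184.6] x [-66.2  76. ] y [-24.3   3.2  25.6] z [110.6 124.3]
green 313 rect [473.6 107.1] x [-34.3  40.3] y [-106.   -83.8  -52.5] z [104.3 124.8]
   clip 1 [ 35.9 -82.4 103.6] ylim [-103.9  -51.9]
   clip -1 [-27.9 -85.3 104.3] ylim [-107.   -54.8]
```

Mixer centre is about (493.2, 185.5), with its x axis at -13.6°. The blue place is at (512.1, 263.2) and the green place at (474.3, 107.8). The blue tube is at (508.3, -314.8) and the green tube at (461.3, -162.3), both at 13.6°.

```bash
cat > go.py <<'E'
import sys
from h import *
from scipy.spatial.transform import Rotation as Ro
def go(x,y,z,ang):
    s=ctrl.sense(); w=s['ee_rot']; R=Ro.from_quat([w[1],w[2],w[3],w[0]]).as_matrix()
    a=np.degrees(np.arctan2(R[1,0],R[0,0]))
    sh=R.T@(np.array([x,y,z])-s['eef_pos'])
    print('t',s['time_s'],'pos',s['eef_pos'].round(1),'ang',a.round(2),'zax',R[:,2].round(3),'grip',s['grip_width'],'F',s['force'].round(1),'shift',sh.round(1),'yaw',round(-(ang-a),2))
go(*map(float,sys.argv[1:]))
E
python3 go.py 508.3 -314.8 200 13.6
```

```text
t 0.15 pos [ 149.5 -503.2  303.5] ang 16.55 zax [-0.     0.001 -1.   ] grip 0.99836539169064 F [ 0.8  0.7 -0.2] shift [397.6 -78.3 103.6] yaw 2.95
```

Call:
{"name": "move_arm", "arguments": {"series": [[[50, -10, 0], 0.5, 1], [[100, -20, 0], 1, 1], [[150, -30, 0], 1.5, 1], [[200, -40, 0], 2, 1], [[250, -50, 0], 3, 1], [[300, -60, 0], 3, 1], [[350, -70, 30], 3, 1], [[380, -76, 60], 3, 1], [[398, -78, 100], 3, 1], [[398, -78, 104], 3, 1]], "force": 80}}

```text
time_s: 1.4
eef_pos: [508.6, -313.9, 197.2]
ee_rot: [-0.002, 0.993, 0.119, -0.002]
force: [-0.1, -0.7, 0.7]
grip_width: 0.999
```

```bash
python3 go.py 508.3 -314.8 98 13.6; python3 -c "
from h import *
cap('wrist','w1')"
```

```text
t 1.4 pos [ 508.6 -313.9  197.2] ang 13.64 zax [-0.004  0.004 -1.   ] grip 0.999487141166936 F [-0.1 -0.7  0.7] shift [-0.2  1.2 99.2] yaw 0.04
```

View pics/w1.png

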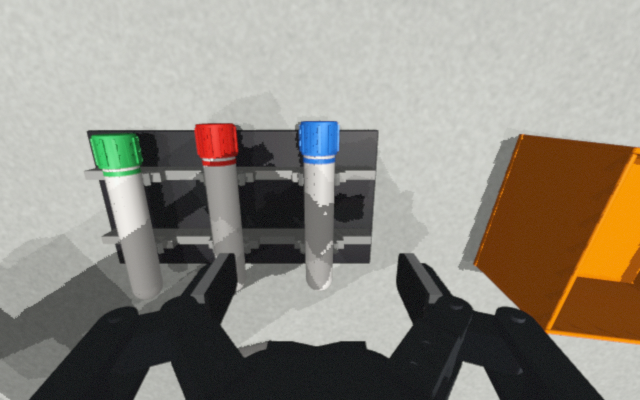

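The wrist view shows the blue tube along column 319 (rows 122–290), midway between the fingers (236 and 398). The wrist view also gives another fix on tube positions.

Run:
```python
from h import *
p,d,m=ld('w1')
for uv,z in (((319.5,122),46),((318.5,290),46),((117,136),46),((148,300),46)): print(uv,plane(m,uv,z).round(1))
a=plane(m,[(319.5,122),(318.5,290)],46); print(a.mean(0))
v,u=np.mgrid[120:292,300:342]; P=pts(m,np.c_[u.ravel(),v.ravel()],d[120:292,300:342].ravel()); q=P[(P[:,2]>44)]
print(cv2.minAreaRect(q[:,:2].astype(np.float32)),np.percentile(q[:,2],[50,95]))
```

```text
(319.5, 122) [[ 577.2 -299.3   46. ]]
(318.5, 290) [[ 429.5 -334.9   46. ]]
(117, 136) [[ 529.4 -147.8   46. ]]
(148, 300) [[ 379.7 -179.4   46. ]]
[ 503.38181069 -317.05326014   46.        ]
((510.4158020019531, -315.11322021484375), (154.183349609375, 30.13139533996582), 13.494525909423828) [57.50122531 60.70654885]
```

Call:
{"name": "move_arm", "arguments": {"series": [[[0, 1, 30], 0, 1], [[0, 1, 60], 0, 1], [[0, 1, 85], 0, 1], [[0, 1, 101], 0, 1], [[0, 1, 101], 0, 1], [[0, 1, 101], 0, 0], [[0, 1, 101], 0, 0], [[0, 1, 101], 0, 0], [[0, 1, 101], 0, 0], [[0, 1, 101], 0, 0]], "force": 80}}

```text
time_s: 2.7
eef_pos: [509.0, -315.4, 99.6]
ee_rot: [-0.001, 0.993, 0.118, -0.0]
force: [-1.9, 4.8, 7.2]
grip_width: 0.267
```

```bash
python3 go.py 508.3 -314.8 98 13.6; python3 -c "
from h import *
cap('wrist','w2')"
```

```text
t 2.7 pos [ 509.  -315.4   99.6] ang 13.56 zax [-0.001  0.001 -1.   ] grip 0.2669518421399831 F [-1.9  4.8  7.2] shift [-0.6 -0.8  1.6] yaw -0.04
```

View pics/w2.png

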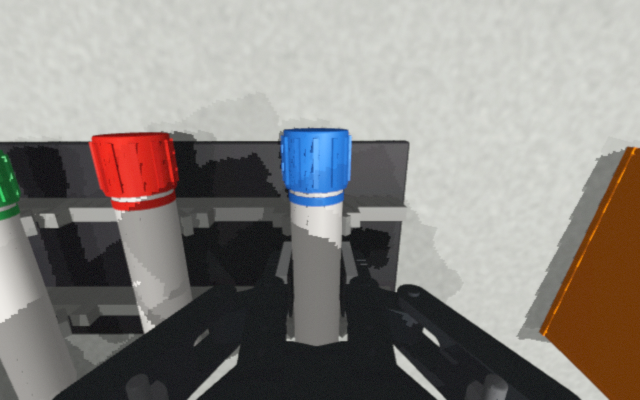

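The fingers hold the blue tube, centred at column 318 with an opening of 0.267. Now I lift it.

Call:
{"name": "move_arm", "arguments": {"series": [[[0, 0, -20], 0, 0], [[0, 0, -50], 0, 0], [[0, 0, -80], 0, 0], [[0, 0, -110], 0, 0], [[0, 0, -140], 0, 0], [[0, 0, -150], 0, 0], [[0, 0, -150], 0, 0]]}}

```text
time_s: 3.62
eef_pos: [509.0, -316.1, 248.6]
ee_rot: [-0.0, 0.993, 0.118, -0.0]
force: [0.4, -0.1, -1.9]
grip_width: 0.269
```

```bash
python3 go.py 512.1 263.2 250 -13.6; python3 -c "
from h import *
cap('wrist','w3')"
```

```text
t 3.625 pos [ 509.  -316.1  248.6] ang 13.55 zax [-0.  0. -1.] grip 0.2694836614215302 F [ 0.4 -0.1 -1.9] shift [ 138.7 -562.4   -1.4] yaw 27.15
```

View pics/w3.png

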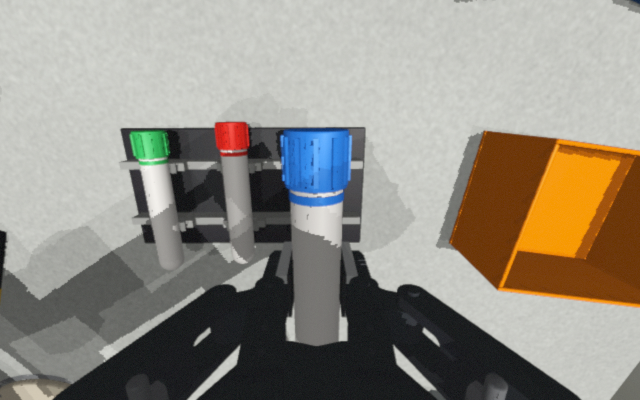

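Call:
{"name": "move_arm", "arguments": {"series": [[[10, -40, 0], 2, 0], [[22, -90, 0], 5, 0], [[34, -140, 0], 8, 0], [[46, -190, 0], 11, 0], [[58, -240, 0], 14, 0], [[72, -290, 0], 17, 0], [[84, -340, 0], 20, 0], [[96, -390, 0], 23, 0], [[108, -440, 0], 25, 0], [[120, -490, 0], 27, 0]]}}

```text
time_s: 4.92
eef_pos: [510.4, 190.0, 247.5]
ee_rot: [0.0, 0.993, -0.118, -0.001]
force: [1.2, -0.5, 0.0]
grip_width: 0.27
```

```bash
python3 go.py 512.1 263.2 210 -13.6
```

```text
t 4.925 pos [510.4 190.  247.5] ang -13.52 zax [-0.002 -0.    -1.   ] grip 0.26967702631794555 F [ 1.2 -0.5  0. ] shift [-15.4 -71.6  37.5] yaw 0.08
```

Call:
{"name": "move_arm", "arguments": {"series": [[[-5, -25, 0], 0, 0], [[-11, -55, 5], 0, 0], [[-15, -71, 20], 0, 0], [[-15, -71, 38], 0, 0], [[-15, -71, 38], 0, 0], [[-15, -71, 38], 0, 0]]}}

```text
time_s: 5.68
eef_pos: [513.0, 260.5, 210.9]
ee_rot: [0.0, 0.993, -0.117, -0.0]
force: [-0.9, 0.4, -0.8]
grip_width: 0.267
```

```bash
python3 go.py 512.1 263.2 152 -13.6; python3 -c "
from h import *
cap('wrist','w4');cap('scene','s4');cap('top','t4')"
```

```text
t 5.675 pos [513.  260.5 210.9] ang -13.49 zax [-0. -0. -1.] grip 0.2665604529731479 F [-0.9  0.4 -0.8] shift [-1.5 -2.4 58.9] yaw 0.11
```

View pics/w4.png

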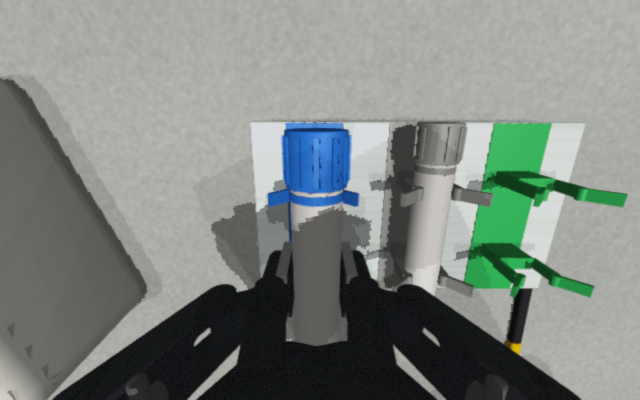

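View pics/s4.png

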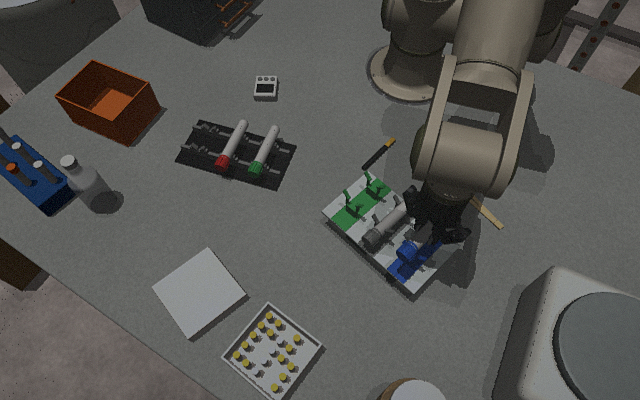

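The wrist view shows the tube at column 317 over the blue clip (268–358, centre 313), so it needs a nudge of about 2 mm towards +y. First I check where the tube sits lengthways relative to the tool.

Run:
```python
from h import *
p,d,m=ld('w4')
f,cx,cy,R,t=KRt(m)
v,u=np.mgrid[110:340,270:365]; P=pts(m,np.c_[u.ravel(),v.ravel()],d[110:340,270:365].ravel()); q=P[(P[:,2]>135)]
a=np.radians(-13.5); X=(q[:,:2]-[513,260.5])@[np.cos(a),np.sin(a)]; Y=(q[:,:2]-[513,260.5])@[-np.sin(a),np.cos(a)]
print('cap end ahead of tcp',np.percentile(X,[98,99.5,100]),'Y',np.percentile(Y,[5,50,95]),'z',np.percentile(q[:,2],[50,95,99]))
s=(X<35)&(X>22)&(abs(Y)<12); print('body top z',np.percentile(q[s,2],[50,95])); s=(X>55)&(X<72)&(abs(Y)<14);print('cap top z',np.percentile(q[s,2],[50,95]))
P,D,M=ld('t4');
```

```text
cap end ahead of tcp [70.9091763  78.35543281 78.35543281] Y [-15.48382389  -0.2671128   14.47576005] z [169.38516305 208.55703351 217.27243811]
body top z [168.48582819 170.34557296]
cap top z [170.56295045 172.81465218]
```

Cap end is 71–76 mm ahead of the TCP, so the tube is centred, and it is level with its axis about 54 mm below the TCP. Now I press it in.

Call:
{"name": "move_arm", "arguments": {"series": [[[-1, -2, 10], 0, 0], [[-1, -2, 20], 0, 0], [[-1, -2, 28], 0, 0], [[-1, -2, 34], 0, 0], [[-1, -2, 40], 0, 0]], "force": 100}}

```text
time_s: 6.45
eef_pos: [512.5, 263.1, 170.8]
ee_rot: [-0.0, 0.993, -0.117, 0.0]
force: [-0.1, -1.3, 7.9]
grip_width: 0.263
```

```bash
python3 go.py 512.1 263.2 153 -13.6
```

```text
t 6.45 pos [512.5 263.1 170.8] ang -13.46 zax [ 0.001  0.    -1.   ] grip 0.26349078680880483 F [-0.1 -1.3  7.9] shift [-0.4 -0.  17.8] yaw 0.14
```

Call:
{"name": "move_arm", "arguments": {"series": [[[0, 0, 4], 0, 0], [[0, 0, 8], 0, 0], [[0, 0, 12], 0, 0], [[0, 0, 15], 0, 0], [[0, 0, 18], 0, 0], [[0, 0, 18], 0, 0]]}}

```text
time_s: 7.2
eef_pos: [512.3, 263.1, 153.6]
ee_rot: [0.0, 0.993, -0.117, -0.0]
force: [-3.1, -2.6, 9.3]
grip_width: 0.261
```

```bash
python3 go.py 512.1 263.2 153 -13.6; python3 -c "
from h import *
cap('wrist','w5');cap('scene','s5')"
```

```text
t 7.2 pos [512.3 263.1 153.6] ang -13.43 zax [-0. -0. -1.] grip 0.261485183492594 F [-3.1 -2.6  9.3] shift [-0.2 -0.1  0.6] yaw 0.17
```

View pics/w5.png

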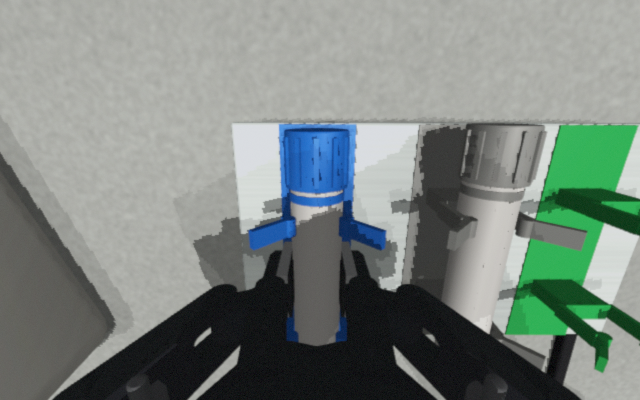

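The tube sits between the blue clips (250–385) just as the grey tube sits in its own. Now I release and lift.

Call:
{"name": "move_arm", "arguments": {"series": [[[0, 0, 0], 0, 0.65], [[0, 0, 0], 0, 0.65], [[0, 0, 0], 0, 0.65], [[0, 0, 0], 0, 0.65], [[0, 0, -20], 0, 0.65], [[0, 0, -50], 0, 0.65], [[0, 0, -80], 0, 0.65], [[0, 0, -96], 0, 0.65], [[0, 0, -96], 0, 0.65]]}}

```text
time_s: 8.43
eef_pos: [512.5, 263.1, 249.3]
ee_rot: [-0.0, 0.993, -0.117, 0.001]
force: [-0.3, -0.2, -1.4]
grip_width: 0.656
```

```bash
python3 go.py 461.3 -162.3 250 13.6; python3 -c "
from h import *
cap('wrist','w6');cap('scene','s6')"
```

```text
t 8.425 pos [512.5 263.1 249.3] ang -13.45 zax [ 0.001  0.    -1.   ] grip 0.6556885579229701 F [-0.3 -0.2 -1.4] shift [ 49.1 425.7  -0.9] yaw -27.05
```

View pics/w6.png

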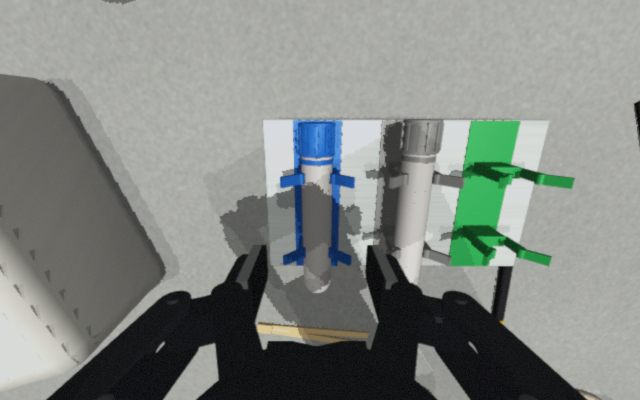

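Blue stays seated in its clips (cap at (317,137), bottom end at row 290), level with the grey tube. On to the green tube.

Call:
{"name": "move_arm", "arguments": {"series": [[[5, 40, 0], -3, 0.8], [[10, 90, 0], -6, 1], [[16, 140, 0], -9, 1], [[22, 190, 0], -12, 1], [[28, 240, 0], -15, 1], [[34, 290, 0], -18, 1], [[40, 340, 0], -21, 1], [[45, 390, 0], -24, 1], [[49, 425, 20], -27, 1], [[49, 425, 50], -27, 1]]}}

```text
time_s: 9.78
eef_pos: [460.7, -163.8, 197.6]
ee_rot: [0.0, 0.993, 0.117, -0.0]
force: [1.1, 0.5, -0.2]
grip_width: 1.002
```

```bash
python3 go.py 461.3 -162.3 99 13.6
python3 - <<'E'
from h import *
cap('wrist','w7');cap('top','t7');p,d,m=ld('t7')
v,u=np.mgrid[0:400,0:640]; P=pts(m,np.c_[u.ravel(),v.ravel()],d.ravel())
a=np.radians(-13.65); ex=np.array([np.cos(a),np.sin(a)]); ey=np.array([-ex[1],ex[0]])
r=P[:,:2]-[493.2,185.5]; X=r@ex; Y=r@ey
for k in (80,0):
    s=(abs(X)<85)&(abs(Y-k)<17)&(P[:,2]>100)&(P[:,2]<140); s2=s&(abs(X)<26)
    print(k,'x',np.percentile(X[s],[.5,99.5]),'y',np.percentile(Y[s2],[2,50,98]),'ztop',np.percentile(P[s2,2],[50,90]),[np.percentile(P[s&(abs(X-c)<8),2],80).round(1) for c in (-50,-15,15)])
E
```

```text
t 9.775 pos [ 460.7 -163.8  197.6] ang 13.39 zax [-0. -0. -1.] grip 1.0021524217431323 F [ 1.1  0.5 -0.2] shift [ 1.  -1.3 98.6] yaw -0.21
80 x [-73.69534915  72.8337241 ] y [68.63036866 78.32169172 91.74754234] ztop [110.63035561 113.76264862] [np.float64(112.8), np.float64(113.0), np.float64(112.9)]
0 x [-71.36201819  75.35171408] y [-11.38325344  -0.88594132  11.79882683] ztop [111.00749046 114.04406758] [np.float64(113.1), np.float64(112.7), np.float64(113.1)]
```

View pics/w7.png

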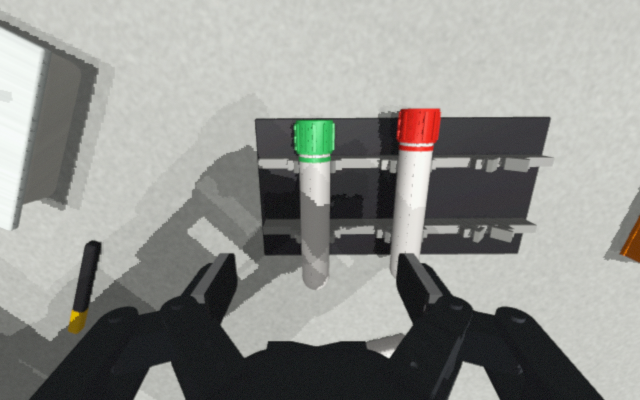

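The top view shows blue at the same top height as the seated grey tube (113), within about 2 mm sideways and lengthways. In the wrist view the green tube (column 315) is between the fingers (midpoint 317). I descend with slightly less opening, to keep clear of red.

Call:
{"name": "move_arm", "arguments": {"series": [[[1, -1, 20], 0, 0.85], [[1, -1, 50], 0, 0.85], [[1, -1, 80], 0, 0.85], [[1, -1, 99], 0, 0.85], [[1, -1, 99], 0, 0.85], [[1, -1, 99], 0, 0], [[1, -1, 99], 0, 0], [[1, -1, 99], 0, 0], [[1, -1, 99], 0, 0], [[1, -1, 99], 0, 0]], "force": 80}}

```text
time_s: 11.12
eef_pos: [462.7, -161.5, 101.1]
ee_rot: [0.002, 0.993, 0.118, 0.001]
force: [0.9, -5.1, 4.4]
grip_width: 0.265
```

Call:
{"name": "move_arm", "arguments": {"series": [[[0, 0, -20], 0, 0], [[0, 0, -50], 0, 0], [[0, 0, -80], 0, 0], [[0, 0, -110], 0, 0], [[0, 0, -140], 0, 0], [[0, 0, -150], 0, 0], [[0, 0, -150], 0, 0]]}}

```text
time_s: 12.0
eef_pos: [461.8, -160.4, 249.7]
ee_rot: [-0.0, 0.993, 0.118, 0.0]
force: [-0.1, 0.1, -1.9]
grip_width: 0.268
```

```bash
python3 go.py 474.3 107.8 250 -13.6; python3 -c "
from h import *
cap('wrist','w8')"
```

```text
t 12.0 pos [ 461.8 -160.4  249.7] ang 13.55 zax [ 0.  0. -1.] grip 0.268054347405973 F [-0.1  0.1 -1.9] shift [  75.  -257.8   -0.3] yaw 27.15
```

View pics/w8.png

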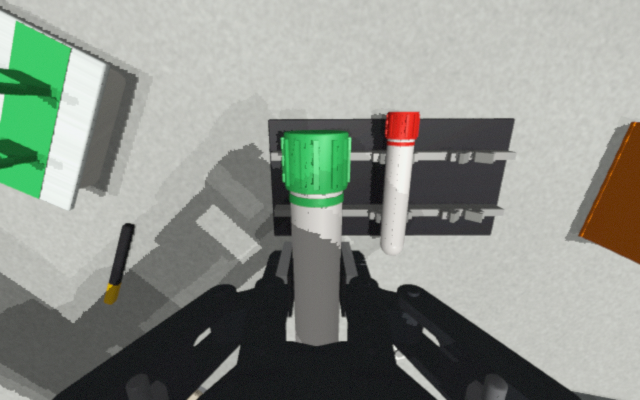

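Green is held and level, and red lies undisturbed in its notch. Now I carry green to its place.

Call:
{"name": "move_arm", "arguments": {"series": [[[10, -35, 0], 4, 0], [[22, -75, 0], 8, 0], [[35, -120, 0], 13, 0], [[48, -165, 0], 18, 0], [[61, -210, 0], 23, 0], [[75, -258, 0], 27, 0], [[75, -258, 20], 27, 0], [[75, -258, 40], 27, 0], [[75, -258, 40], 27, 0]]}}

```text
time_s: 13.18
eef_pos: [473.4, 108.0, 207.8]
ee_rot: [0.0, 0.993, -0.117, -0.002]
force: [0.2, 0.3, -1.3]
grip_width: 0.267
```

```bash
python3 go.py 474.3 107.8 171 -13.6
python3 - <<'E'
from h import *
cap('wrist','w9'); p,d,m=ld('w9')
s=ctrl.sense()['eef_pos']
v,u=np.mgrid[110:340,270:365]; P=pts(m,np.c_[u.ravel(),v.ravel()],d[110:340,270:365].ravel()); q=P[(P[:,2]>140)&(P[:,2]<185)]
a=np.radians(-13.5); X=(q[:,:2]-s[:2])@[np.cos(a),np.sin(a)]
print(np.percentile(X,[98,99.5,100]),[np.percentile(q[(abs(X-c)<7),2],[50,95]) for c in (30,64)])
E
```

```text
t 13.175 pos [473.4 108.  207.8] ang -13.45 zax [-0.005  0.    -1.   ] grip 0.2669635283638952 F [ 0.2  0.3 -1.3] shift [ 1.1 -0.  36.8] yaw 0.15
[68.85328622 69.26279994 69.41277098] [array([163.79687617, 165.63281682]), array([165.40880686, 167.86526156])]
```

View pics/w9.png

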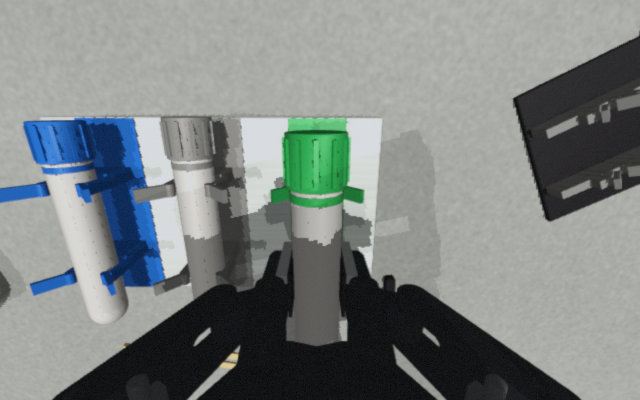

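Green tube is at column 317 over the green clips (272–363, centre 317). Cap end is about 2 mm further back than blue's was, so I shift +3 mm in x and press.

Call:
{"name": "move_arm", "arguments": {"series": [[[3, 0, 12], 0, 0], [[3, 0, 24], 0, 0], [[3, 0, 32], 0, 0], [[3, 0, 37], 0, 0], [[3, 0, 41], 0, 0], [[3, 0, 45], 0, 0], [[3, 0, 49], 0, 0], [[3, 0, 53], 0, 0], [[3, 0, 56], 0, 0], [[3, 0, 56], 0, 0]], "force": 100}}

```text
time_s: 14.48
eef_pos: [477.2, 107.3, 155.0]
ee_rot: [0.0, 0.993, -0.117, 0.0]
force: [-7.6, -1.3, 17.3]
grip_width: 0.266
```

```bash
python3 go.py 474.3 107.8 153 -13.6; python3 -c "
from h import *
cap('wrist','w10')"
```

```text
t 14.475 pos [477.2 107.3 155. ] ang -13.43 zax [ 0. -0. -1.] grip 0.2657607628813473 F [-7.6 -1.3 17.3] shift [-3.   0.2  2. ] yaw 0.17
```

View pics/w10.png

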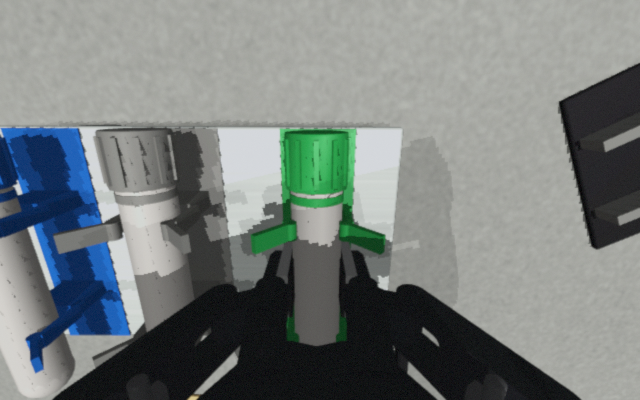

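Green is between the clips with 17 N left on the tool. I press 2 mm more to be sure, then release.

Call:
{"name": "move_arm", "arguments": {"series": [[[-1, 0, 1], 0, 0], [[-1, 0, 2], 0, 0], [[-1, 0, 2], 0, 0]]}}

```text
time_s: 14.9
eef_pos: [477.1, 107.3, 154.8]
ee_rot: [0.0, 0.993, -0.117, 0.002]
force: [-10.7, -3.1, 34.1]
grip_width: 0.264
```

Call:
{"name": "move_arm", "arguments": {"series": [[[0, 0, 0], 0, 0.65], [[0, 0, 0], 0, 0.65], [[0, 0, 0], 0, 0.65], [[0, 0, 0], 0, 0.65], [[0, 0, -20], 0, 0.65], [[0, 0, -50], 0, 0.65], [[0, 0, -80], 0, 0.65], [[0, 0, -110], 0, 0.65], [[0, 0, -130], 0, 0.65]]}}

```text
time_s: 16.02
eef_pos: [476.4, 107.5, 283.1]
ee_rot: [-0.0, 0.993, -0.117, 0.001]
force: [-0.3, -0.1, 0.4]
grip_width: 0.647
```

```bash
python3 go.py 474.3 -107.8 280 -13.6
```

```text
t 16.025 pos [476.4 107.5 283.1] ang -13.45 zax [ 0.001  0.    -1.   ] grip 0.6467451180544478 F [-0.3 -0.1  0.4] shift [ 48.  209.9   3.1] yaw 0.15
```

Force rose without further travel, so the tube had bottomed out. I move the arm aside and check.

Call:
{"name": "move_arm", "arguments": {"series": [[[0, 40, -10], 0, 0.65], [[0, 90, -20], 0, 0.65], [[0, 140, -20], 0, 0.65], [[0, 190, -20], 0, 0.65], [[0, 230, -20], 0, 0.65], [[0, 230, -20], 0, 0.65], [[0, 230, -20], 0, 0.65]]}}

```text
time_s: 16.9
eef_pos: [422.8, -115.8, 301.8]
ee_rot: [-0.0, 0.993, -0.117, -0.0]
force: [0.3, -0.3, 0.1]
grip_width: 0.654
```

Run:
```python
from h import *
a=np.radians(-13.65); ex=np.array([np.cos(a),np.sin(a)]); ey=np.array([-ex[1],ex[0]])
for f in ('top','scene'):
    cap(f,f+'9');p,d,m=ld(f+'9')
    v,u=np.mgrid[0:400,0:640]; P=pts(m,np.c_[u.ravel(),v.ravel()],d.ravel())
    r=P[:,:2]-[493.2,185.5]; X=r@ex; Y=r@ey
    for k in (80,0,-80):
        s=(abs(X)<85)&(abs(Y-k)<17)&(P[:,2]>100)&(P[:,2]<140); s2=s&(abs(X)<26)
        print(f,k,'x',np.percentile(X[s],[.5,99.5]).round(1),'y',np.percentile(Y[s2],[2,50,98]).round(1),'ztop',[np.percentile(P[s&(abs(X-c)<8),2],80).round(1) for c in (-50,-15,15)])
s=ctrl.sense();print(s['eef_pos'],s['force'],s['time_s'])
```

```text
top 80 x [-73.6  72.8] y [68.8 78.5 92. ] ztop [np.float64(113.6), np.float64(112.7), np.float64(113.0)]
top 0 x [-71.2  75.4] y [-11.5  -1.   11.7] ztop [np.float64(113.4), np.float64(113.1), np.float64(113.0)]
top -80 x [-71.5  74.9] y [-90.6 -79.7 -67.4] ztop [np.float64(112.9), np.float64(113.0), np.float64(113.2)]
scene 80 x [-72.1  72.6] y [67.9 80.6 91. ] ztop [np.float64(112.0), np.float64(112.0), np.float64(112.3)]
scene 0 x [-68.5  75.3] y [-12.    1.6  11.1] ztop [np.float64(111.9), np.float64(112.1), np.float64(112.3)]
scene -80 x [-69.5  75.1] y [-91.4 -77.1 -68.1] ztop [np.float64(112.0), np.float64(111.9), np.float64(111.5)]
[ 422.96523077 -115.34303818  301.86386308] [ 0.90215774  0.04528495 -0.32365479] 17.0
```

View pics/top9.png

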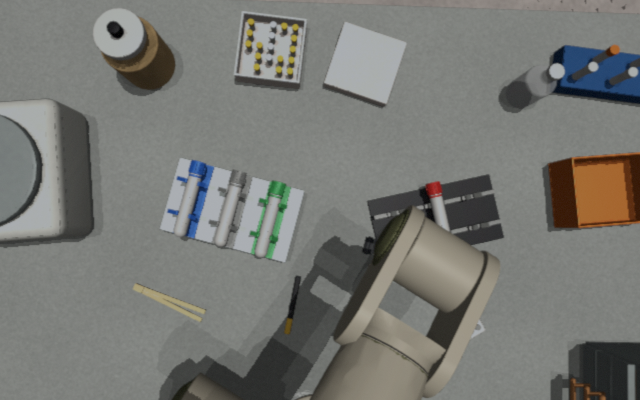

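View pics/scene9.png

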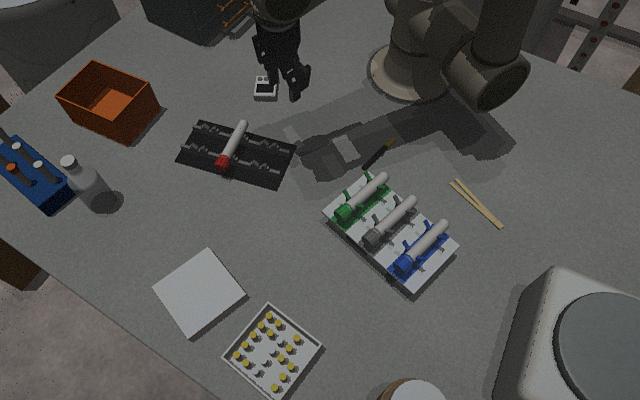

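Blue (190,200) and green (270,220) in the top view lie parallel to the seated grey tube and at its height. Red's cap is at (433,188), as at the start, and the arm is clear, so I hand the job in.

```bash
python3 -c "
from rig import ctrl
print(ctrl.finish_job())"
```

```text
the job is handed in; nothing more can be done
None
```

I took the blue-capped and green-capped tubes out of the tray and snapped each into its own clips on the mixer. I let go of both and handed the job in at about 17 s; it reports no verdict.

- **Height and level:** the last top and scene views put both tube tops within about 1 mm of the seated grey tube (112–113 mm), level along their length.
- **Centring:** both tubes were within about 3 mm of their places sideways and lengthways. The two views differed from each other by about 1–3 mm.
- **Red-capped tube:** its cap showed at the same pixel in the top view as at the start.
- **Pressing force:** the highest reading was about 34 N at the wrist, when I gave the green tube a final push to confirm it had bottomed out.
- **End state:** the arm was clear of everything, and no check failed.

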